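# Find the stamped tool bin and push it to the dispatch line

## Task

One of the two grey metal bins on the bench carries a ring stamp on its underside. Using only pushes, tip both bins over so that each lies on its side and shows its underside, then push the stamped bin, still lying, towards the robot until it lies centred over the white dispatch line; leave the other bin lying clear of the line. Do not lift the bins, and leave everything else on the bench where it is.

Things in the scene. Friction and masses are not known exactly. Their poses are not given: they have to be found in the camera images.
- bin_a: one of two alike open-topped grey sheet-metal bins, empty, about 0.35 kg, walls 3 mm; outside 64 mm along its x, 110 mm along its y, 104 mm tall along its z; origin at the centre of its underside, z towards the open top. Starts upright, a wide 110 mm face towards the robot (yaw within 0.25 rad). Only one of the two bins is stamped underneath
- bin_b: the other bin, same size. Pushed level against a wide face some 80 to 85 mm up, a bin tips over its far long bottom edge rather than slides, and falls by itself once leaned about 40 degrees. Pushed from beyond, it falls towards the robot: top towards the robot, underside facing away from it
- bin_a_mid (a point): middle of bin_a's outline, 52 mm from its underside along its z: 52 mm high upright, 32 mm high lying on a wide face. A bin so lying is 64 mm high and slides when its underside is pushed level about 30 mm up
- bin_b_mid (a point): middle of bin_b's outline, likewise
- stamp (a point): centre of the stamp: a dark ring, 54 mm across, with a cross in it, on the underside of the stamped bin (hidden while that bin stands); it coincides with the origin of that bin. The other bin's pale underside is blank
- line: the dispatch line: a straight white strip painted on the bench between the robot and the bins, 20 mm wide, 720 mm long along its own y (across the robot's front, within 0.1 rad), flat; origin at its middle, its x points away from the robot
- holder_mid: steel cone-shaped milling tool holder, 58 mm across its flange, 115 mm tall, standing between the two bins; loose, not part of the job; origin at the centre of its underside
- holder_left: similar tool holder, 125 mm tall, standing far to the left (+y); loose, not part of the job; origin at the centre of its underside
- nut: steel collet nut (ring), 44 mm across, 18 mm high, lying between the two bins, nearer the robot; loose, not part of the job; origin at the centre of its underside
- pot: yellow plastic cup, 72 mm across the rim, 85 mm tall, far to the right (-y); loose, not part of the job; origin at the centre of its underside
- oil: grey can with a paper label, 56 mm across, 130 mm tall, far to the right (-y); loose, not part of the job; origin at the centre of its underside
- spanner: flat steel spanner lying beyond the bins; loose, not part of the job; origin at the centre of its underside
- block: aluminium disc, 60 mm across, 30 mm high, far to the left (+y); loose, not part of the job; origin at the centre of its underside

How it is judged:
By the outcome, as a careful person would: the job done as asked, in the order asked, and still so for the second after the job is handed in, with the robot touching nothing.
It also fails if it takes over 58 s, if anything falls off the work surface, if the arm or the gripper's body presses on something with over 40 N, if the wrist force passes 120 N, or if a joint passes its speed limit or range.

## Robot

A 6-joint arm with a two-finger parallel gripper is mounted at the origin on the work surface. World frame = base frame: x ahead of the robot, y to its left, z up, the work surface at z = 0. Lengths are in m, angles in degrees, forces in N, time in s.
With the tool pointing down it reaches from about 0.25 to 0.725 m from the base axis. Payload 9.7 kg.
Tool frame: the origin (TCP) lies at the very end of the fingers, on their centre line; the grasp point (between the pads) lies 19 mm behind it; z points along the fingers, y is the line along which they close (so a half turn about z gives the same grasp; the last joint's range is limited). The gripper opens to 85 mm and grips with 20 to 120 N. Pads are 22 mm wide; open, the fingers measure 114 mm over their backs; the gripper's body (76 mm by 85 mm) begins 54 mm behind the grasp point. The pads swing forward as they close: fully open they stand 13 mm farther back than shut.
Start: joints at [-65.031, 4.979, 10.078, 95.1, 0, 90], TCP at [0.232, -0.499, 0.231] pointing down, gripper open.
Joint ranges: [-179.16, 179.16], [-48.56, 103.87], [-65.8, 70.77], [-126.05, 130.52], [-82.76, 87.17], [-180, 180]. Speed limits (degrees/s): [127.2, 127.2, 147.25, 180, 180, 180].

## Interface

Orientations are given as [roll, pitch, yaw] about the fixed x, y, z axes, in that order (R = Rz(yaw) Ry(pitch) Rx(roll)).
In Python, from rig import arm, camera, camera_info gives the robot as it stands. The module is installed in compiled form; this text tells all that it offers.
- The arm moves only by the tool apply_moves, never from a script. Its argument "plan" is a list of rows, each an object with "linear": the shift along the tool's x, y, z each as a share of 0.25 m, from -1 to 1, a list of three; "turn": the turn about the tool's z as a share of 60 degrees, from -1 to 1; "fingers": the closure, from -1 (fully open) to 1 (shut), so that 0 is half open. In form: [{"linear": [x, y, z], "turn": turn, "fingers": fingers}, ...]. A call has 1 to 8 rows; each row is the pose to reach, as a shift and turn from the pose commanded when the call began, along the tool's axes at that moment; what a row does not reach only later rows make up. A row lasts 1/8 s, in which the tool goes at most 62.5 mm and 10.7 degrees, less where a joint would pass 70% of its speed; a pose out of reach is approached as far as the arm can. A call with a number of a shift or a turn outside -1 to 1 is refused whole. A call with a gripper value outside its range is refused whole. The fingers move at their own pace and stop on an object; the grip force is fixed at half the most. Time passes only in rows, so rows that repeat a pose let the fingers close. It gives the time, the measured TCP pose, the force, the opening and the grip force at its end, in the units of the state.
- arm.state(): the state, without advancing time (a new reading comes with each control period).
- camera(name): name is "scene" or "top" or "wrist"; returns the picture (420x560x3 uint8, blue, green, red); there is no depth.
- camera_info(name): a dict with "fovy" (degrees; the focal length in pixels is half the picture's height over the tangent of half this angle, whatever the lens; pixels are square), "cx", "cy" (the principal point, pixels), "world_from_camera" (4x4, takes a point from camera to world coordinates); the wrist camera has in their place "mount" (4x4, takes a point from camera to tool coordinates, whose origin is the TCP and whose axes are the flange's). Camera axes: x right, y up, looking along -z (the intrinsics and any distortion apply to the point x, -y, -z); pixel columns grow to the right and rows downward; lengths in m; the calibration is good to about 2 mm. A picture is of the moment at which its call begins: read the wrist's pose just before it. camera_info takes no time and is no camera call.
- arm.sign_off(): hands the job in; it is judged then, once.
The state is a dict: "time_s": time; "q": joint angles; "dq": joint speeds; "effort": joint torques, N m; "tcp_pos": TCP position; "eef_rot": TCP orientation; "wrist_force": force on the tool from outside, world axes, zero at the start; "ft_torque": the same for the moment, N m; "grip_width": finger opening in m; "gripper_force": force on a finger pad.
Only numpy, scipy, OpenCV 4.12 (cv2) and the standard library are available. Lean on these libraries where they do the work, as an engineer would, in place of code of your own. Each camera call takes 0.05 s, during which the arm holds its last target. There are 200 camera calls.

## Working session

There is one attempt and no reset: what is moved stays moved. The work goes in short steps, Python scripts to look and compute and a tool call to move; the robot and the scene stay as the last step left them, time stands still between calls to the robot, and variables do not carry over. Pictures are saved under pics/ and viewed, at most 10 in all, crops included, and the job is handed in when it is done.

Besides the shell and the picture viewer there is one more tool, called after ">>>" by a JSON object that holds its "fn" and its "kwargs", one argument or row to a line. apply_moves: Moves the arm, as the interface text tells. Its arguments: {"type":"object","properties":{"plan":{"type":"array","items":{"type":"object","properties":{"linear":{"type":"array","items":{"type":"number"}},"turn":{"type":"number"},"fingers":{"type":"number"}}}}},"required":["plan"]}

```bash
mkdir -p pics; python3 - <<'E'
from rig import arm,camera,camera_info
import cv2,numpy as np
np.set_printoptions(precision=4,suppress=True)
print(arm.state())
for n in("scene","top"):
    i=camera_info(n);print(n,i)
    cv2.imwrite(f"pics/{n}0.png",camera(n))
print(camera_info("wrist"))
E
```

```text
{'time_s': 0.0, 'q': array([-65.0308,   5.0111,  10.0353,  95.0992,   0.0032,  90.0004]), 'dq': array([ 0.0375, -0.0672, -0.0183,  0.0899,  0.0541, -0.0051]), 'effort': array([  0.0002, -52.0386,  46.4806,   0.0163,   0.0001,  -0.    ]), 'tcp_pos': array([ 0.2321, -0.4984,  0.2306]), 'eef_rot': array([-179.9249,   -0.0032,   24.9689]), 'wrist_force': array([ 0.667 , -0.362 , -0.1844]), 'ft_torque': array([0.0123, 0.0202, 0.0491]), 'gripper_force': 0.0, 'grip_width': 0.08518176944756818}
scene {'fovy': 44.886989499790445, 'cx': 271.17728521892883, 'cy': 215.31547484170295, 'world_from_camera': array([[ 0.6555, -0.5558,  0.5113,  1.2128],
       [ 0.7549,  0.464 , -0.4634, -0.5861],
       [ 0.0203,  0.6898,  0.7237,  0.9751],
       [ 0.    ,  0.    ,  0.    ,  1.    ]])}
top {'fovy': 44.34984921502594, 'cx': 278.59481610146145, 'cy': 202.70284639884596, 'world_from_camera': array([[-0.0275,  0.9838, -0.1773,  0.33  ],
       [-0.9995, -0.0292, -0.007 ,  0.0053],
       [-0.0121,  0.177 ,  0.9841,  1.4062],
       [ 0.    ,  0.    ,  0.    ,  1.    ]])}
{'fovy': 59.37973445661879, 'cx': 275.43940048753285, 'cy': 204.35312067520204, 'mount': array([[-0.0001,  0.9525,  0.3046,  0.0777],
       [ 1.    ,  0.    ,  0.0003,  0.0007],
       [ 0.0003,  0.3046, -0.9525, -0.1435],
       [ 0.    ,  0.    ,  0.    ,  1.    ]])}
```

View pics/top0.png

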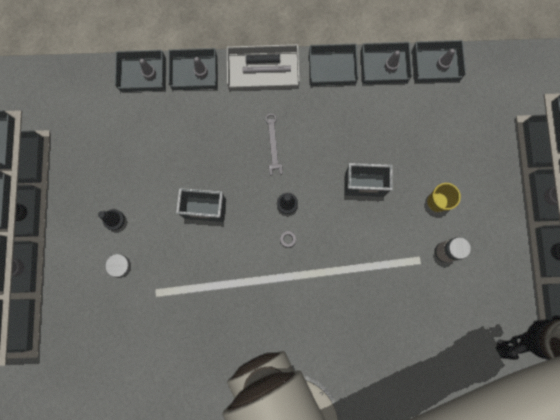

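View pics/scene0.png

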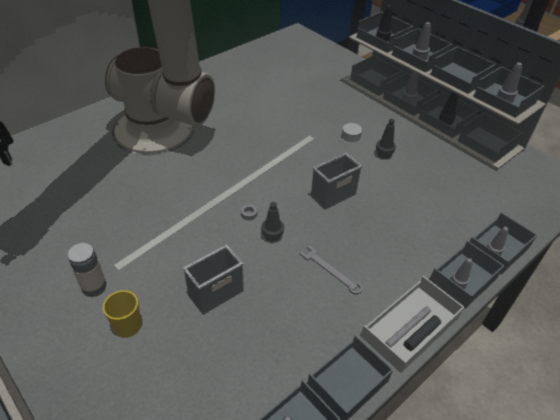

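Top view: bins at about (200,205) on the left and (370,179) on the right. The mid holder is at (288,203), the nut at (288,239), and the line runs from (157,293) to (420,261). The scene view agrees. Next I measure by casting rays.

```bash
cat > h.py <<'E'
from rig import arm,camera,camera_info
import cv2,numpy as np
np.set_printoptions(precision=4,suppress=True)
def cast(n,uv,z):
    i=camera_info(n);f=210/np.tan(np.radians(i["fovy"]/2));T=i["world_from_camera"]
    uv=np.atleast_2d(np.array(uv,float))
    d=np.c_[(uv[:,0]-i["cx"])/f,-(uv[:,1]-i["cy"])/f,-np.ones(len(uv))]@T[:3,:3].T
    o=T[:3,3];return o+d*((z-o[2])/d[:,2])[:,None]
def proj(n,P):
    i=camera_info(n);f=210/np.tan(np.radians(i["fovy"]/2));T=i["world_from_camera"]
    c=(np.atleast_2d(P)-T[:3,3])@T[:3,:3];return np.c_[i["cx"]-f*c[:,0]/c[:,2],i["cy"]+f*c[:,1]/c[:,2]]
def rect(n,m,z,off=(0,0)):
    ys,xs=np.nonzero(m);P=cast(n,np.c_[xs+off[0],ys+off[1]],z)[:,:2]
    return cv2.minAreaRect(np.float32(P*1000))
def big(m):
    k,l,s,c=cv2.connectedComponentsWithStats(m.astype(np.uint8));j=1+np.argmax(s[1:,4]);return l==j
def line():
    im=cv2.imread("pics/top0.png");g=im.min(2).astype(int);m=(g>135);m[:255]=0;m[300:]=0;m[:,:150]=0;m[:,425:]=0
    return rect("top",big(m),0)
E
python3 - <<'E'
from h import *
print("line",line())
im=cv2.imread("pics/top0.png");g=im.max(2)
out=[]
for nm,(x0,y0,x1,y1) in dict(L=(170,180,232,226),R=(340,155,400,203)).items():
    c=g[y0:y1,x0:x1]
    for t in(100,115,130):
        m=big(c>t);print(nm,t,rect("top",m,.104,(x0,y0)),m.sum())
    out.append(cv2.resize(im[y0:y1,x0:x1],(390,290),interpolation=cv2.INTER_NEAREST))
cv2.imwrite("pics/b.png",np.hstack(out))
print("holder/nut",cast("top",[[288,207],[288,239]],.0),"spanner",cast("top",[[276,174],[270,118]],0))
E
```

```text
line ((380.6107482910156, -4.120513916015625), (22.51743507385254, 721.6630249023438), 5.417388916015625)
L 100 ((571.6436767578125, 216.14474487304688), (160.6326446533203, 117.75289154052734), 88.33245086669922) 1814
L 115 ((573.6905517578125, 225.1447296142578), (124.56201171875, 72.80899047851562), 83.6302719116211) 406
L 130 ((572.4520263671875, 214.50595092773438), (101.28709411621094, 65.93460083007812), 83.71012115478516) 154
R 100 ((621.6512451171875, -222.58840942382812), (155.6325225830078, 124.56636047363281), 88.23458099365234) 1690
R 115 ((628.3838500976562, -224.69949340820312), (116.60687255859375, 71.33417510986328), 86.1805191040039) 423
R 130 ((651.3571166992188, -231.80099487304688), (120.69375610351562, 47.179447174072266), 65.42890167236328) 124
holder/nut [[ 0.5705 -0.0103  0.    ]
 [ 0.4817 -0.0076  0.    ]] spanner [[0.6653 0.0204 0.    ]
 [0.83   0.0332 0.    ]]
```

View pics/b.png

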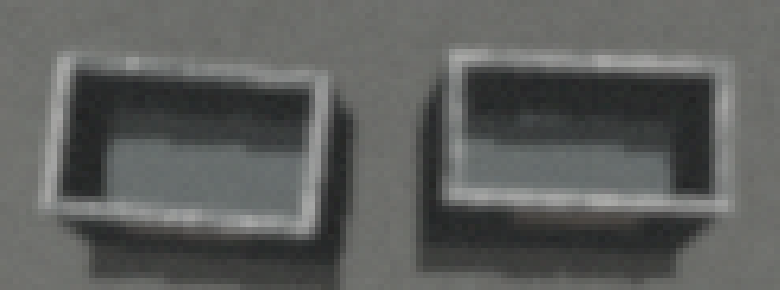

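The crop shows clean rims. Left corners, in crop pixels, are about (62,55), (328,75), (312,232), (42,213). Right corners are about (447,52), (735,65), (730,210), (443,200).

```bash
python3 - <<'E'
from h import *
for nm,c,s,o in(("L",[[60,54],[329,74],[310,234],[41,212]],(390/62,290/46),(170,180)),("R",[[56,50],[343,62],[342,212],[52,202]],(6.5,290/48),(340,155))):
    uv=(np.array(c)+.5)/s-.5+o
    P=cast("top",uv,.104);e=[np.linalg.norm(P[i]-P[(i+1)%4]) for i in range(4)]
    d=P[0]-P[1]+P[3]-P[2];d2=P[0]-P[3]+P[1]-P[2]
    print(nm,P.mean(0),np.array(e),"yaw long",np.degrees(np.arctan2(-d[0],d[1])),"yaw short",np.degrees(np.arctan2(d2[1],d2[0])))
E
```

```text
L [0.5718 0.2194 0.104 ] [0.1113 0.0666 0.1104 0.0659] yaw long -6.203519635059296 yaw short -6.757936839437962
R [ 0.627  -0.2238  0.104 ] [0.1144 0.0658 0.1146 0.0669] yaw long -4.1540105833637355 yaw short -4.224793219140997
```

>>> {"fn": "apply_moves", "kwargs": {
  "plan": [
    {"linear": [1,-0.11,0.1],"turn": 0.487,"fingers": -0.3},
    {"linear": [1,-0.11,0.1],"turn": 0.487,"fingers": -0.3},
    {"linear": [1,-0.11,0.1],"turn": 0.487,"fingers": -0.3},
    {"linear": [1,-0.11,0.1],"turn": 0.487,"fingers": -0.3},
    {"linear": [1,-0.11,0.1],"turn": 0.487,"fingers": -0.3},
    {"linear": [1,-0.11,0.1],"turn": 0.487,"fingers": -0.3}
  ]
}}

```text
time_s: 0.85
tcp_pos: [0.4475, -0.3676, 0.2057]
eef_rot: [-180.0, 0.1, -4.1]
wrist_force: [-0.0, -0.5, 1.2]
grip_width: 0.0556
gripper_force: 0.0
```

>>> {"fn": "apply_moves", "kwargs": {
  "plan": [
    {"linear": [0.887,-0.621,0.15],"turn": 0,"fingers": -0.3},
    {"linear": [0.887,-0.621,0.15],"turn": 0,"fingers": -0.3},
    {"linear": [0.887,-0.621,0.15],"turn": 0,"fingers": -0.3},
    {"linear": [0.887,-0.621,0.15],"turn": 0,"fingers": -0.3},
    {"linear": [0.887,-0.621,0.15],"turn": 0,"fingers": -0.3},
    {"linear": [0.887,-0.621,0.15],"turn": 0,"fingers": -0.3},
    {"linear": [0.887,-0.621,0.15],"turn": 0,"fingers": -0.3}
  ]
}}

```text
time_s: 1.72
tcp_pos: [0.6788, -0.2315, 0.1692]
eef_rot: [180.0, 0.0, -4.4]
wrist_force: [-0.5, -0.5, -0.0]
grip_width: 0.0556
gripper_force: 0.0
```

```bash
python3 - <<'E'
from h import *
s=arm.state();print(s["q"],s["tcp_pos"],s["eef_rot"])
cv2.imwrite("pics/s1.png",camera("scene")[200:350,100:300].repeat(3,0).repeat(3,1))
E
```

```text
[-18.8248  28.7135  32.4769  93.7615  -0.0219 165.526 ] [ 0.6788 -0.2315  0.1692] [179.9783   0.0036  -4.3508]
```

View pics/s1.png

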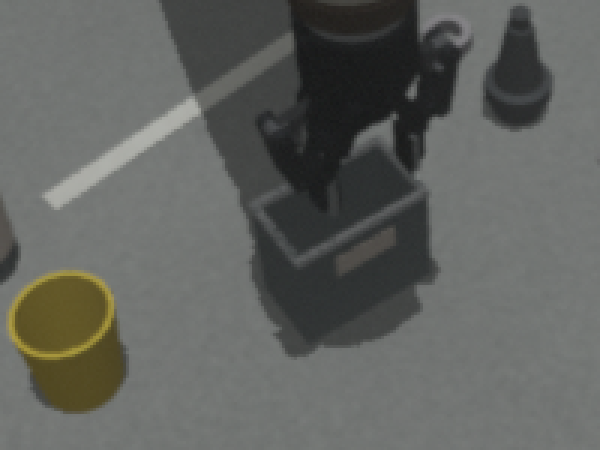

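The open fingers hang above the right bin. Its far rim corners in this crop are at (298,262) and (425,188). I'll check these in the second view before going down.

```bash
python3 - <<'E'
from h import *
print(cast("scene",np.array([[298,262],[425,190]])/3+[100,200],.104))
for c,y in(((.572,.219),-6.5),((.627,-.225),-4.2)):
    a=np.radians(y);print([np.array(c)+np.array([.032*np.cos(a)-s*np.sin(a),.032*np.sin(a)+s*np.cos(a)]) for s in(-.055,.055)])
# fingertip
print(proj("scene",[[.6788,-.2315+s*.028,.175] for s in(-1,1)])*3-[300,600])
E
```

```text
[[ 0.6578 -0.2786  0.104 ]
 [ 0.665  -0.1718  0.104 ]]
[array([0.5976, 0.1607]), array([0.61, 0.27])]
[array([ 0.6549, -0.2822]), array([ 0.6629, -0.1725])]
[[331.5845 203.3532]
 [398.813  160.885 ]]
```

>>> {"fn": "apply_moves", "kwargs": {
  "plan": [
    {"linear": [0.016,0.0,0.0],"turn": 0,"fingers": -0.3},
    {"linear": [0.016,0.0,0.1],"turn": 0,"fingers": -0.3},
    {"linear": [0.016,0.0,0.25],"turn": 0,"fingers": -0.3},
    {"linear": [0.016,0,0.368],"turn": 0,"fingers": -0.3},
    {"linear": [0.016,0,0.368],"turn": 0,"fingers": -0.3},
    {"linear": [0.016,0,0.368],"turn": 0,"fingers": -0.3}
  ]
}}

```text
time_s: 2.52
tcp_pos: [0.6842, -0.2305, 0.0787]
eef_rot: [180.0, -0.1, -4.3]
wrist_force: [-0.3, -0.6, -0.3]
grip_width: 0.0555
gripper_force: 0.0
```

>>> {"fn": "apply_moves", "kwargs": {
  "plan": [
    {"linear": [-0.035,0,0],"turn": 0,"fingers": -0.3},
    {"linear": [-0.07,0,0],"turn": 0,"fingers": -0.3},
    {"linear": [-0.1,0,0],"turn": 0,"fingers": -0.3},
    {"linear": [-0.13,0,0],"turn": 0,"fingers": -0.3},
    {"linear": [-0.16,0,0],"turn": 0,"fingers": -0.3},
    {"linear": [-0.19,0,0],"turn": 0,"fingers": -0.3},
    {"linear": [-0.22,0,0],"turn": 0,"fingers": -0.3},
    {"linear": [-0.25,0,0],"turn": 0,"fingers": -0.3}
  ]
}}

```text
time_s: 3.52
tcp_pos: [0.6207, -0.2253, 0.0765]
eef_rot: [-180.0, 0.0, -4.3]
wrist_force: [-0.0, 0.3, -0.2]
grip_width: 0.0557
gripper_force: 0.1
```

>>> {"fn": "apply_moves", "kwargs": {
  "plan": [
    {"linear": [-0.03,0,0],"turn": 0,"fingers": -0.3},
    {"linear": [-0.03,0,0],"turn": 0,"fingers": -0.3},
    {"linear": [-0.03,0,0],"turn": 0,"fingers": -0.3},
    {"linear": [-0.03,0,0],"turn": 0,"fingers": -0.3},
    {"linear": [-0.03,0,-0.2],"turn": 0,"fingers": -0.3},
    {"linear": [-0.03,0,-0.5],"turn": 0,"fingers": -0.3},
    {"linear": [-0.03,0,-0.5],"turn": 0,"fingers": -0.3}
  ]
}}

```text
time_s: 4.4
tcp_pos: [0.6154, -0.2253, 0.207]
eef_rot: [179.9, -0.4, -4.2]
wrist_force: [1.0, 0.0, 0.3]
grip_width: 0.0556
gripper_force: 0.0
```

```bash
python3 - <<'E'
from h import *
s=arm.state();print(s["tcp_pos"],s["eef_rot"])
a=camera("scene")[120:350,100:400];b=camera("top")[130:330,140:440]
cv2.imwrite("pics/s2a.png",b);cv2.imwrite("pics/s2.png",a.repeat(2,0).repeat(2,1))
E
```

```text
[ 0.6154 -0.2253  0.207 ] [179.8904  -0.387   -4.245 ]
```

View pics/s2.png

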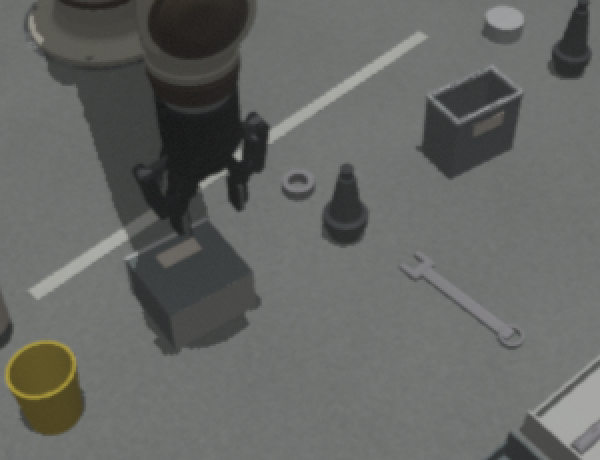

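Bin R lies with its underside away from the robot and looks blank, seen at about (215,310) in the crop, so the left bin should be the stamped one. I'm moving to the left bin with a half-turn of the wrist to stay within joint 6's range.

>>> {"fn": "apply_moves", "kwargs": {
  "plan": [
    {"linear": [-0.02,-0.2,0],"turn": -1,"fingers": -0.3},
    {"linear": [-0.02,-0.4,0],"turn": -1,"fingers": -0.3},
    {"linear": [-0.02,-0.6,0],"turn": -1,"fingers": -0.3},
    {"linear": [-0.02,-0.8,0],"turn": -1,"fingers": -0.3},
    {"linear": [-0.02,-0.88,0],"turn": -1,"fingers": -0.3},
    {"linear": [-0.02,-0.88,0],"turn": -1,"fingers": -0.3},
    {"linear": [-0.02,-0.88,0],"turn": -1,"fingers": -0.3},
    {"linear": [-0.02,-0.88,0],"turn": -1,"fingers": -0.3}
  ]
}}

```text
time_s: 5.5
tcp_pos: [0.6251, -0.0054, 0.2006]
eef_rot: [-179.9, 0.1, 55.6]
wrist_force: [0.5, -0.3, 0.1]
grip_width: 0.0553
gripper_force: 0.0
```

>>> {"fn": "apply_moves", "kwargs": {
  "plan": [
    {"linear": [0,0,0],"turn": -1,"fingers": -0.3},
    {"linear": [0,0,0],"turn": -1,"fingers": -0.3},
    {"linear": [0,0,0],"turn": -1,"fingers": -0.3},
    {"linear": [0,0,0],"turn": -1,"fingers": -0.3},
    {"linear": [0,0,0],"turn": -1,"fingers": -0.3},
    {"linear": [0,0,0],"turn": -1,"fingers": -0.3},
    {"linear": [0,0,0],"turn": -1,"fingers": -0.3}
  ]
}}

```text
time_s: 6.38
tcp_pos: [0.6253, -0.0055, 0.2014]
eef_rot: [-180.0, -0.0, 115.6]
wrist_force: [0.7, 0.5, -0.3]
grip_width: 0.0553
gripper_force: 0.0
```

>>> {"fn": "apply_moves", "kwargs": {
  "plan": [
    {"linear": [0,0,0],"turn": -0.963,"fingers": -0.3},
    {"linear": [0,0,0],"turn": -0.963,"fingers": -0.3},
    {"linear": [0,0,0],"turn": -0.963,"fingers": -0.3},
    {"linear": [0,0,0],"turn": -0.963,"fingers": -0.3},
    {"linear": [0,0,0],"turn": -0.963,"fingers": -0.3},
    {"linear": [0,0,0],"turn": -0.963,"fingers": -0.3},
    {"linear": [0,0,0],"turn": -0.963,"fingers": -0.3}
  ]
}}

```text
time_s: 7.25
tcp_pos: [0.6253, -0.0053, 0.2016]
eef_rot: [180.0, -0.0, 173.3]
wrist_force: [0.3, -0.0, 0.2]
grip_width: 0.0558
gripper_force: 0.0
```

```bash
python3 - <<'E'
from h import *
s=arm.state();print(s["tcp_pos"],s["eef_rot"],s["q"])
print(cast("scene",np.array([[455,122],[522,93]])/2+[100,120],.104))
E
```

```text
[ 0.6253 -0.0053  0.2016] [179.999   -0.016  173.2999] [-0.4856 15.1088 18.3403 93.2473  0.0027  6.2145]
[[0.5982 0.1604 0.104 ]
 [0.6148 0.2683 0.104 ]]
```

>>> {"fn": "apply_moves", "kwargs": {
  "plan": [
    {"linear": [0.055,0.2,0],"turn": 0,"fingers": -0.3},
    {"linear": [0.055,0.45,0],"turn": 0,"fingers": -0.3},
    {"linear": [0.055,0.7,0],"turn": 0,"fingers": -0.3},
    {"linear": [0.055,0.867,0],"turn": 0,"fingers": -0.3},
    {"linear": [0.055,0.867,0.15],"turn": 0,"fingers": -0.3},
    {"linear": [0.055,0.867,0.35],"turn": 0,"fingers": -0.3},
    {"linear": [0.055,0.867,0.5],"turn": 0,"fingers": -0.3},
    {"linear": [0.055,0.867,0.5],"turn": 0,"fingers": -0.3}
  ]
}}

```text
time_s: 8.25
tcp_pos: [0.6342, 0.2111, 0.0734]
eef_rot: [-179.9, -0.3, 173.3]
wrist_force: [0.1, -0.0, 1.4]
grip_width: 0.0556
gripper_force: 0.0
```

>>> {"fn": "apply_moves", "kwargs": {
  "plan": [
    {"linear": [0.05,0,0],"turn": 0,"fingers": -0.3},
    {"linear": [0.085,0,0],"turn": 0,"fingers": -0.3},
    {"linear": [0.12,0,0],"turn": 0,"fingers": -0.3},
    {"linear": [0.155,0,0],"turn": 0,"fingers": -0.3},
    {"linear": [0.19,0,0],"turn": 0,"fingers": -0.3},
    {"linear": [0.22,0,0],"turn": 0,"fingers": -0.3},
    {"linear": [0.25,0,0],"turn": 0,"fingers": -0.3},
    {"linear": [0.28,0,0],"turn": 0,"fingers": -0.3}
  ]
}}

```text
time_s: 9.25
tcp_pos: [0.5658, 0.2197, 0.0765]
eef_rot: [-180.0, -0.0, 173.5]
wrist_force: [-0.3, -0.2, -0.4]
grip_width: 0.0552
gripper_force: 0.1
```

>>> {"fn": "apply_moves", "kwargs": {
  "plan": [
    {"linear": [0.03,0,0],"turn": 0,"fingers": -0.3},
    {"linear": [0.04,0,0],"turn": 0,"fingers": -0.3},
    {"linear": [0.04,0,0],"turn": 0,"fingers": -0.3},
    {"linear": [0.04,0,0],"turn": 0,"fingers": -0.3},
    {"linear": [0.04,0,-0.2],"turn": 0,"fingers": -0.3},
    {"linear": [-0.2,0,-0.4],"turn": 0,"fingers": -0.3},
    {"linear": [-0.3,0,-0.4],"turn": 0,"fingers": -0.3},
    {"linear": [-0.3,0,-0.4],"turn": 0,"fingers": -0.3}
  ]
}}

```text
time_s: 10.25
tcp_pos: [0.6434, 0.2107, 0.1763]
eef_rot: [180.0, 0.0, 173.4]
wrist_force: [0.4, 0.1, -1.0]
grip_width: 0.0555
gripper_force: 0.0
```

```bash
python3 - <<'E'
from h import *
s=arm.state();print(s["tcp_pos"],s["eef_rot"])
a=camera("scene");b=camera("top")
cv2.imwrite("pics/top3.png",b);cv2.imwrite("pics/scene3.png",a)
v=np.hstack([cv2.resize(a[100:320,150:400],(500,440)),cv2.resize(b[150:300,160:270],(300,440),interpolation=cv2.INTER_NEAREST)])
cv2.imwrite("pics/v3.png",np.clip(v*1.6,0,255))
E
```

```text
[0.6434 0.2107 0.1763] [179.9956   0.0282 173.4396][ WARN:0@4.623] global loadsave.cpp:1063 imwrite_ Unsupported depth image for selected encoder is fallbacked to CV_8U.
```

View pics/v3.png

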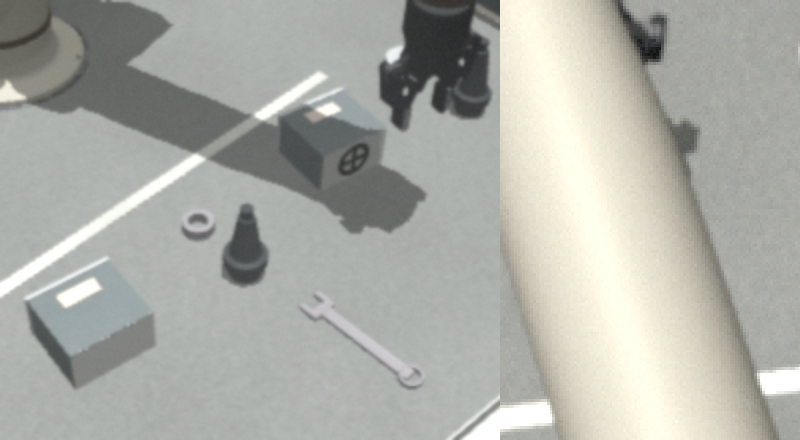

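The left bin carries the stamp: the ring is at (354,159) in the crop. Both bins lie as wanted. Now to find the stamped bin's pose.

```bash
python3 - <<'E'
from h import *
q=lambda p:(np.array(p)+.5)/2-.5+[150,100]
print("under top",cast("scene",q([[322,156],[385,126]]),.064));print("rim top",cast("scene",q([[279,122],[342,90]]),.064))
print("under bottom",cast("scene",q([[323,188],[383,160]]),0));print("stamp",cast("scene",q([[354,159]]),.032))
l=line();print(l)
a=cv2.imread("pics/scene3.png")
print("R top", cast("scene",q([[78,348],[153,314],[25,298],[108,260]]),.064))
E
```

```text
under top [[0.5322 0.1693 0.064 ]
 [0.5435 0.2792 0.064 ]]
rim top [[0.4439 0.1721 0.064 ]
 [0.4494 0.2892 0.064 ]]
under bottom [[0.5327 0.1775 0.    ]
 [0.5462 0.2835 0.    ]]
stamp [[0.541  0.2256 0.032 ]]
((380.6107482910156, -4.120513916015625), (22.51743507385254, 721.6630249023438), 5.417388916015625)
R top [[ 0.5871 -0.261   0.064 ]
 [ 0.6021 -0.1678  0.064 ]
 [ 0.4881 -0.2667  0.064 ]
 [ 0.5014 -0.1585  0.064 ]]
```

>>> {"fn": "apply_moves", "kwargs": {
  "plan": [
    {"linear": [0,0,0.15],"turn": 0,"fingers": -0.3},
    {"linear": [0,0,0.35],"turn": 0,"fingers": -0.3},
    {"linear": [0,0,0.55],"turn": 0,"fingers": -0.3},
    {"linear": [0,0,0.62],"turn": 0,"fingers": -0.3},
    {"linear": [0.1,0,0.62],"turn": 0,"fingers": -0.3},
    {"linear": [0.2,0,0.62],"turn": 0,"fingers": -0.3},
    {"linear": [0.29,0,0.62],"turn": 0,"fingers": -0.3},
    {"linear": [0.29,0,0.62],"turn": 0,"fingers": -0.3}
  ]
}}

```text
time_s: 11.35
tcp_pos: [0.5685, 0.22, 0.0237]
eef_rot: [179.9, 0.1, 173.6]
wrist_force: [0.9, -0.8, -0.5]
grip_width: 0.0556
gripper_force: 0.0
```

>>> {"fn": "apply_moves", "kwargs": {
  "plan": [
    {"linear": [0.03,0,0],"turn": 0,"fingers": -0.3},
    {"linear": [0.06,0,0],"turn": 0,"fingers": -0.3},
    {"linear": [0.09,0,0],"turn": 0,"fingers": -0.3},
    {"linear": [0.13,0,0],"turn": 0,"fingers": -0.3},
    {"linear": [0.17,0,0],"turn": 0,"fingers": -0.3},
    {"linear": [0.21,0,0],"turn": 0,"fingers": -0.3},
    {"linear": [0.25,0,0],"turn": 0,"fingers": -0.3},
    {"linear": [0.29,0,0],"turn": 0,"fingers": -0.3}
  ]
}}

```text
time_s: 12.35
tcp_pos: [0.4963, 0.2277, 0.0218]
eef_rot: [180.0, 0.0, 173.5]
wrist_force: [1.3, 0.7, -0.2]
grip_width: 0.0557
gripper_force: 0.8
```

>>> {"fn": "apply_moves", "kwargs": {
  "plan": [
    {"linear": [0.03,0,0],"turn": 0,"fingers": -0.3},
    {"linear": [0.06,0,0],"turn": 0,"fingers": -0.3},
    {"linear": [0.09,0,0],"turn": 0,"fingers": -0.3},
    {"linear": [0.12,0,0],"turn": 0,"fingers": -0.3},
    {"linear": [0.15,0,0],"turn": 0,"fingers": -0.3},
    {"linear": [0.18,0,0],"turn": 0,"fingers": -0.3},
    {"linear": [0.2,0,0],"turn": 0,"fingers": -0.3},
    {"linear": [0.2,0,0],"turn": 0,"fingers": -0.3}
  ]
}}

```text
time_s: 13.35
tcp_pos: [0.4469, 0.2333, 0.0218]
eef_rot: [180.0, -0.0, 173.5]
wrist_force: [-0.5, 0.0, 0.3]
grip_width: 0.0559
gripper_force: 0.0
```

```bash
python3 - <<'E'
from h import *
s=arm.state();print(s["tcp_pos"],s["eef_rot"])
a=camera("scene");cv2.imwrite("pics/scene4.png",a)
cv2.imwrite("pics/v4.png",np.clip(cv2.resize(a[80:230,230:400],(680,600),interpolation=cv2.INTER_NEAREST)*1.6,0,255).astype(np.uint8))
E
```

```text
[0.4469 0.2333 0.0218] [179.9982  -0.0174 173.5479]
```

View pics/v4.png

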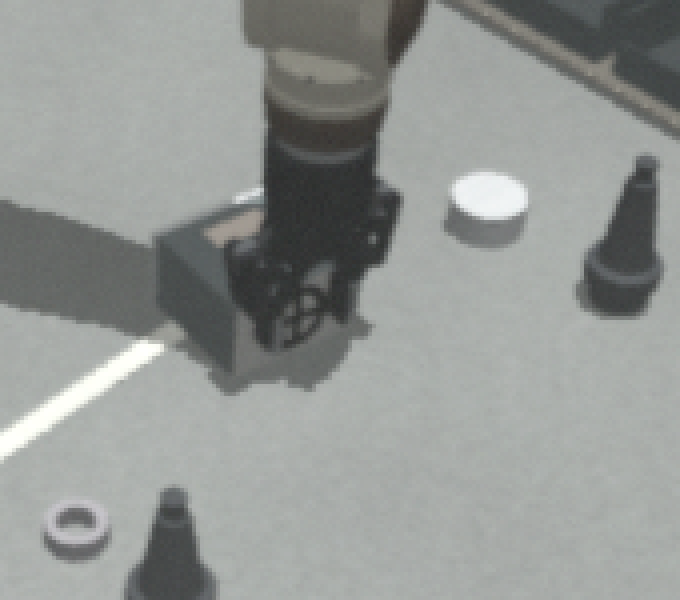

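The stamped bin is being pushed straight. The ring centre is at (298,313) and the bottom corner at (233,373) in the crop.

```bash
python3 - <<'E'
from h import *
q=lambda p:(np.array(p)+.5)/4-.5+[230,80]
st=cast("scene",q([[298,313]]),.032)[0];print(st,cast("scene",q([[233,374]]),0),cast("scene",q([[232,310],[155,238]]),.064))
a=np.radians(-6.5);d=-np.array([np.cos(a),np.sin(a)]);n=np.array([np.cos(np.radians(5.42)),np.sin(np.radians(5.42))])
L=np.array([.3806,-.0041])
for s in(st[:2],np.array([.4469,.2333])+.011*d):print((s+.052*d-L)@n/-(d@n))
E
```

```text
[0.4348 0.2404 0.032 ] [[0.4279 0.1853 0.    ]] [[0.4296 0.1791 0.064 ]
 [0.3344 0.1904 0.064 ]]
0.026771656804217864
0.027376175245201133
```

>>> {"fn": "apply_moves", "kwargs": {
  "plan": [
    {"linear": [0.025,0,0],"turn": 0,"fingers": -0.3},
    {"linear": [0.05,0,0],"turn": 0,"fingers": -0.3},
    {"linear": [0.07,0,0],"turn": 0,"fingers": -0.3},
    {"linear": [0.09,0,0],"turn": 0,"fingers": -0.3},
    {"linear": [0.1,0,0],"turn": 0,"fingers": -0.3},
    {"linear": [0.107,0,0],"turn": 0,"fingers": -0.3},
    {"linear": [0.107,0,0],"turn": 0,"fingers": -0.3},
    {"linear": [0.107,0,0],"turn": 0,"fingers": -0.3}
  ]
}}

```text
time_s: 14.4
tcp_pos: [0.4206, 0.2362, 0.0216]
eef_rot: [-180.0, -0.0, 173.5]
wrist_force: [-0.4, -0.3, -0.1]
grip_width: 0.0556
gripper_force: 0.0
```

>>> {"fn": "apply_moves", "kwargs": {
  "plan": [
    {"linear": [-0.1,0,0],"turn": 0,"fingers": -0.3},
    {"linear": [-0.3,0,0],"turn": 0,"fingers": -0.3},
    {"linear": [-0.4,0,-0.2],"turn": 0,"fingers": -0.3},
    {"linear": [-0.5,-0.1,-0.4],"turn": 0,"fingers": -0.3},
    {"linear": [-0.5,-0.3,-0.6],"turn": 0,"fingers": -0.3},
    {"linear": [-0.5,-0.5,-0.8],"turn": 0,"fingers": -0.3},
    {"linear": [-0.5,-0.8,-0.8],"turn": 0,"fingers": -0.3},
    {"linear": [-0.5,-1,-0.8],"turn": 0,"fingers": -0.3}
  ]
}}

```text
time_s: 15.4
tcp_pos: [0.5181, -0.0157, 0.2222]
eef_rot: [180.0, 0.1, 173.6]
wrist_force: [1.2, -0.2, 0.6]
grip_width: 0.0554
gripper_force: 0.0
```

```bash
python3 - <<'E'
from h import *
s=arm.state();print(s["tcp_pos"],s["eef_rot"])
a=camera("scene");b=camera("top");cv2.imwrite("pics/scene5.png",a);cv2.imwrite("pics/top5.png",b)
v=np.hstack([cv2.resize(a[100:200,240:340],(400,400)),cv2.resize(b[210:310,140:240],(400,400))])
cv2.imwrite("pics/v5.png",np.clip(v*1.5,0,255).astype(np.uint8))
E
```

```text
[ 0.5181 -0.0157  0.2222] [179.989    0.0901 173.57  ]
```

View pics/v5.png

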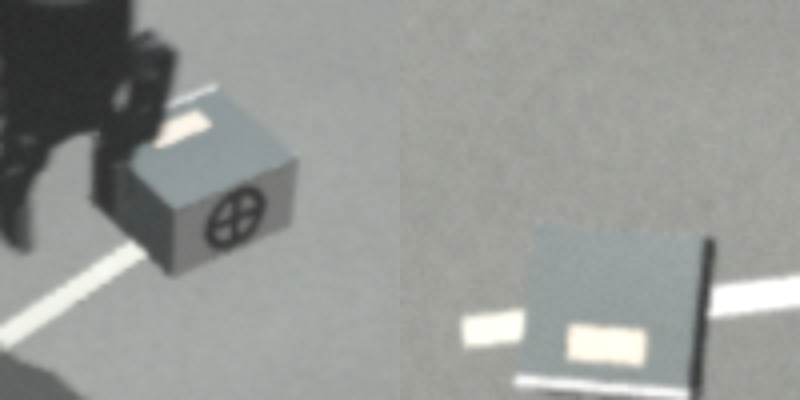

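The bin straddles the line. The top-face corners in the right half are at about (538,226), (706,235), (690,397), (514,383). The ring in the left half is at (236,218).

```bash
python3 - <<'E'
from h import *
a=np.radians(-6.5);d=-np.array([np.cos(a),np.sin(a)]);n=np.array([np.cos(np.radians(5.42)),np.sin(np.radians(5.42))]);L=np.array([.3806,-.0041])
P=cast("top",(np.array([[137,225],[307,235],[290,399],[114,384]])+.5)/4-.5+[140,210],.064);print(P,P.mean(0),"off",(P.mean(0)[:2]-L)@n)
s=cast("scene",(np.array([[236,218]])+.5)/4-.5+[240,100],.032)[0];print(s,"off",(s[:2]+.052*d-L)@n)
x,y=cv2.imread("pics/top0.png"),cv2.imread("pics/top5.png")
for nm,p in dict(nut=(288,239),pot=(446,197),oil=(455,250),hl=(111,219),blk=(117,266),hm=(288,203),sp=(274,145)).items():
    u,v=p;t=lambda i:i[v-18:v+18,u-18:u+18].astype(int);print(nm,np.abs(t(x)-t(y)).mean())
E
```

```text
[[0.4133 0.2913 0.064 ]
 [0.4038 0.1808 0.064 ]
 [0.3    0.1923 0.064 ]
 [0.3124 0.3051 0.064 ]] [0.3574 0.2424 0.064 ] off 0.00015523346293684973
[0.4124 0.2396 0.032 ] off 0.0038070319271409775
nut 30.492026748971192
pot 4.45190329218107
oil 5.175411522633745
hl 4.210133744855967
blk 5.606995884773663
hm 45.48559670781893
sp 19.820216049382715
```

```bash
python3 -c "
from rig import arm
print(arm.sign_off())"
```

```text
the job is handed in; nothing more can be done
None
```

I tipped both bins onto their sides with pushes and pushed the stamped one (the left bin) until it lay over the dispatch line, within about 4 mm of centred; the blank bin lies clear of the line, and the job was handed in at about 15.5 s of the 58 s allowed. In the last pictures the arm hid the nut and the middle holder and may have covered part of the spanner; all three looked unmoved in an earlier picture, and the other loose items had not visibly moved.

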